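Bed a new slate panel into the menu board with the hand roller and lock it

ROBOT

A 6-joint arm with a two-finger parallel gripper is mounted at the origin on a cart in front of the work surface, level with it; the furniture and walls round the work are solid. World frame = base frame: x ahead of the robot, y to its left, z up, the work surface at z = 0. Lengths are in mm, angles in rad, forces in N, time in s.
With the tool pointing down it reaches from about 400 to 925 mm from the base axis. Payload 3.4 kg.
Tool frame: the origin (TCP) lies between the finger pads; the fingertips stand 17 mm ahead of it and the grasp point (between the pads) lies 2 mm behind it; z points along the fingers, y is the line along which they close (so a half turn about z gives the same grasp; the last joint's range is limited). The gripper opens to 85 mm and grips with 20 to 120 N. Pads are 22 mm wide; open, the fingers measure 114 mm over their backs; the gripper's body (76 mm by 85 mm) begins 54 mm behind the grasp point. The pads swing forward as they close: fully open they stand 13 mm farther back than shut.
Start: joints at [-0.073, 0.307, 1.506, -0, 1.328, -0.073], TCP at [575.005, -0.025, 226.205] pointing down, gripper open.
Joint ranges: [-3.12, 3.12], [-1.05, 2.28], [0.14, 2.33], [-1.42, 4.57], [0.1, 2.73], [-2.68, 2.68]. Speed limits (rad/s): [2.57, 2.57, 3.14, 3.14, 3.14, 3.14].

INTERFACE

Orientations are given as a unit quaternion [w, x, y, z].
In Python, from rig import env gives the robot as it stands.
- The arm moves only by the shell command python3 -m crank 'ROWS' [OPENING] [FORCE]. ROWS is JSON, a list of rows, each a list of 4 numbers: the shift along the world's x, y, z in units of 200 mm (1.0 is 200 mm), then the turn about the world's z in units of 45 degrees (1.0 is 45 degrees). In form: [[x, y, z, spin], ...]. A call has 1 to 12 rows; each row is the pose to reach, as a shift and turn from the pose commanded when the call began; what a row does not reach only later rows make up. A row lasts 1/12 s, in which the tool goes at most 41.7 mm and 7.16 degrees, less where a joint would pass 70% of its speed; a pose out of reach is approached as far as the arm can. A call with a number of a shift or a turn outside -1 to 1 is refused whole. A call with a gripper value outside its range is refused whole. OPENING is the gripper command: -1 is fully open, 1 is shut, values between are in proportion, set as the call begins (- or left out, the last holds). The fingers move at their own pace and stop on an object; FORCE is the grip in N (left out, the last holds). Time passes only in rows, so rows that repeat a pose let the fingers close. It gives the time, the measured TCP pose, the force, the opening and the grip force at its end, in the units of the state.
- env.state(): the state, without advancing time (a new reading comes with each control period).
- env.camera(name): name is "scene" or "side" or "wrist"; returns (picture, depth): 400x640x3 uint8, blue, green, red; 400x640 float32, mm along the optical axis (not along the pixel's ray), 0 where there is no reading.
- env.calibration(name): a dict with "camera_matrix" (3x3 intrinsics, pixels), "origin" and "attitude" of the camera in the world; the wrist camera has in their place "T_tool_cam" (4x4, takes a point from camera to tool coordinates, whose origin is the TCP and whose axes are the flange's). Camera axes: x right, y up, looking along -z (the intrinsics and any distortion apply to the point x, -y, -z); pixel columns grow to the right and rows downward; lengths in mm; the calibration is good to about 2 mm. A picture is of the moment at which its call begins: read the wrist's pose just before it. calibration takes no time and is no camera call.
- env.sign_off(): hands the job in; it is judged then, once.
The state is a dict: "time": time; "joint_positions": joint angles; "joint_vel": joint speeds; "tau": joint torques, N m; "tcp_pos": TCP position; "ee_rot": TCP orientation; "ft_force": force on the tool from outside, world axes, zero at the start; "moment": the same for the moment, N m; "grip_width": finger opening in mm; "gripper_force": force on a finger pad.
Only numpy, scipy, OpenCV 4.12 (cv2) and the standard library are available. Lean on these libraries where they do the work, as an engineer would, in place of code of your own. Each camera call takes 0.05 s, during which the arm holds its last target. There are 200 camera calls.

TASK

The new slate panel of the counter menu board is lying on its adhesive strips but still stands proud of the frame. Take the sprung hand roller from its rest and roll the panel down along its length, from one end right to the other with firm steady pressure (about 10 N, never slamming it, and the roller only, no fingers on the slate) until it is flush. Then hang the roller back in its rest and swing both turn-buttons fully over the panel's ends to hold it while the adhesive sets; leave everything else on the counter where it is.

Things in the scene. Friction and masses are not known exactly. Their poses are not given: they have to be found in the camera images.
- board: The counter menu board, lying on its back, fixed to the worktop: a brown wooden frame 134 mm (its x) by 292 mm (its y, the long way), 18 mm high. Origin: centre of its underside. In its middle a recess 94 x 184 mm, 8 mm deep, in which the slate panel lies. A steel turn-button sits on each of the two end rails; two small hanging eyes on the far long edge.
- panel: The plain black slate panel, 90 (x) x 180 (y) x 8 mm, one rigid sheet, axes as the board's. Origin: centre of its underside. It lies in the recess on four adhesive strips and stands 4 mm too high (top face 22 mm over the worktop; 18 mm, flush with the frame, once bedded). It is held sideways by the strips.
- strip0 (a joint): Adhesive strip 14 mm wide across the recess, at y = -72 mm on the board: how far it is squeezed down, 0 at first, 0.004 m when fully bedded. A strip yields under about 3.5 N and stays where it was pressed; bearing on one end of the panel takes about 7 N to sink that end.
- strip1 (a joint): The same for the strip at y = -24 mm.
- strip2 (a joint): The same for the strip at y = +24 mm.
- strip3 (a joint): The same for the strip at y = +72 mm.
- button_l (a joint): Turn-button on the board's +y end rail: a steel bar on an upright pivot with a brass finger peg on its short tail. Rad: 0 = open, tail to the board's -x side, bar along the rail; pi/2 = closed at its stop, tail pointing outwards along +y, long arm 23 mm over the panel. It stays where it is left. It passes 1.5 mm above a bedded panel, and jams against the edge of one that stands proud.
- button_r (a joint): The mirror image on the -y end rail: 0 = open, tail to -x; pi/2 = closed, tail pointing outwards along -y.
- button_l_peg (a point): Centre of the brass finger peg of the +y turn-button, 34 mm above the worktop, 22 mm from the pivot. The peg is 10 mm thick with a 14 mm head and stands from 22 to 43 mm above the worktop. About 1 N at the peg turns the button; follow the arc round the pivot.
- button_r_peg (a point): The same for the -y turn-button.
- button_l_pivot (a point): The +y button's pivot axis at the height of its peg point (112 mm from the board's centre).
- button_r_pivot (a point): The -y button's pivot axis at the height of its peg point.
- roller: The hand roller: black rubber drum (36 mm diameter, 50 mm wide, axle along the roller's y) in a steel yoke with an upright wooden handle. Origin: lowest point of the unpressed drum; z up along the handle. Crossbar of the yoke 32 (x) x 100 (y) mm, 46 to 58 mm above the origin; on it the handle, 24 x 24 mm, from 58 to 110 mm. Rolls along its x; same both ways round. About 0.32 kg.
- roller_drum (a joint): Turn of the drum on its axle, rad, 0 at the start, unlimited; 18 mm of rolling a radian.
- roller_spring (a joint): How far the drum is pushed up into the sprung yoke, 0 to 0.008 m (then a hard stop): 3 N to start it and 2 N per mm more, so a handle pushed 4 mm below first touch bears with about 11 N.
- rest: Wooden rest of the roller, fixed, left or right of the board: base 64 (x) x 128 mm (y) with two posts. Origin: centre of its underside. The roller hangs with the ends of its crossbar on the posts (tops 56 mm up, low lips round them to 63 mm, 3 to 4 mm play), drum clear of the base, its y along the rest's y (either way round), its origin 10 mm above the rest's.
- coffee_scale: Bystander: flat black dosing scale with a steel plate, 140 x 115 x 22 mm, on the other side of the board from the rest. Origin: centre of the underside.
- tasting_glass: Bystander: glass 55 mm wide, 75 mm tall, on the scale. Origin: centre of the underside.
- bean_tower: Obstacle: fixed tall dark display tower, 183 x 182 mm, 435 mm high, at the right of the worktop beyond the work. Origin: centre of its underside. Reach round its robot side, not through it. (A second obstacle, the black drawer unit with dishes on it, 101 mm high, stands behind the board.)
- order_pad: Bystander: pad of slips, 140 x 109 x 12 mm, behind the board. Origin: underside.
- bar_brush: Bystander: wooden brush, 38 x 169 x 23 mm, behind the board.
- shot_timer: Bystander: timer, 70 x 70 x 20 mm, behind the board.
- counter_bell: Bystander: steel counter bell, 64 mm wide, 56 mm tall, behind the board's +y end. Origin: centre of the underside.

How it is judged:
By the outcome, as a careful person would: the job done as asked, in the order asked, and still so for the second after the job is handed in, with the robot touching nothing.
It also fails if it takes over 72 s, if anything falls off the work surface, if the arm or the gripper's body presses on something with over 40 N, if the wrist force passes 120 N, or if a joint passes its speed limit or range.

## Working session

There is one attempt and no reset: what is moved stays moved. The work goes in short steps, Python scripts to look and compute and a shell command to move; the robot and the scene stay as the last step left them, time stands still between calls to the robot, and variables do not carry over. Pictures are saved under pics/ and viewed, at most 13 in all, crops included, and the job is handed in when it is done.

```bash
ls; mkdir -p pics; cat > h.py <<'E'
import numpy as np, cv2
from scipy.spatial.transform import Rotation as R
from rig import env
def rot(q): 
    q=np.asarray(q,float)
    return q if q.shape==(3,3) else R.from_quat([q[1],q[2],q[3],q[0]]).as_matrix()
def cloud(name):
    s=env.state(); c=env.calibration(name); im,d=env.camera(name)
    K=np.array(c["camera_matrix"]); v,u=np.mgrid[0:d.shape[0],0:d.shape[1]]
    x=(u-K[0,2])/K[0,0]*d; y=(v-K[1,2])/K[1,1]*d
    P=np.stack([x,-y,-d],-1)
    if name=="wrist":
        T=np.array(c["T_tool_cam"]); P=P@T[:3,:3].T+T[:3,3]
        P=P@rot(s["ee_rot"]).T+np.array(s["tcp_pos"])
    else: P=P@rot(c["attitude"]).T+np.array(c["origin"])
    P[d==0]=np.nan
    return im,d,P
E
python3 - <<'E'
from h import *
for n in ("scene","side","wrist"):
    c=env.calibration(n); print(n,c)
    im,d,P=cloud(n); cv2.imwrite(f"pics/{n}0.png",im); np.save(f"/tmp/{n}.npy",P)
print(env.state())
E
```

```text
pics
scene {'camera_matrix': array([[438.82467051,   0.        , 315.60834348],
       [  0.        , 438.82467051, 200.93376672],
       [  0.        ,   0.        ,   1.        ]]), 'origin': array([ 63.99733457, 920.39826527, 523.56612251]), 'attitude': array([-0.21852418, -0.13332071,  0.53227579,  0.80694192])}
side {'camera_matrix': array([[414.8075554 ,   0.        , 317.05429039],
       [  0.        , 414.8075554 , 197.88447523],
       [  0.        ,   0.        ,   1.        ]]), 'origin': array([ 268.42640256, 1024.26761946,  836.35404248]), 'attitude': array([-0.12734387, -0.07287024,  0.45178011,  0.87998193])}
wrist {'camera_matrix': array([[338.59730728,   0.        , 320.83689504],
       [  0.        , 338.59730728, 205.73599691],
       [  0.        ,   0.        ,   1.        ]]), 'T_tool_cam': array([[-5.04880516e-04,  9.52152579e-01,  3.05622663e-01,
         7.79480211e+01],
       [ 9.99999862e-01,  4.36535565e-04,  2.91967820e-04,
         8.76641764e-01],
       [ 1.44582750e-04,  3.05622769e-01, -9.52152668e-01,
        -1.46341596e+02],
       [ 0.00000000e+00,  0.00000000e+00,  0.00000000e+00,
         1.00000000e+00]])}
{'time': 0.15, 'joint_positions': array([-7.35276413e-02,  3.07426495e-01,  1.50735738e+00,  1.49643815e-05,
        1.32841451e+00, -7.35196679e-02]), 'joint_vel': array([-1.41577056e-03, -9.28336434e-04, -4.37533407e-03,  1.95244726e-03,
        1.50962321e-03, -3.87502455e-05]), 'tau': array([ 7.71606137e-04, -4.57977819e+01, -2.52218986e+01, -9.54763436e-05,
        8.49722768e-03, -4.89260890e-05]), 'tcp_pos': array([5.74464984e+02, 4.47266761e-03, 2.25484166e+02]), 'ee_rot': array([-6.12625259e-04,  7.07110646e-01,  7.07102460e-01, -5.18977552e-04]), 'ft_force': array([-0.53848346, -0.06825875, -0.49999433]), 'moment': array([-0.00908177,  0.02524206, -0.02255985]), 'gripper_force': 0.0, 'grip_width': 85.22913549817346}
```

View pics/side0.png

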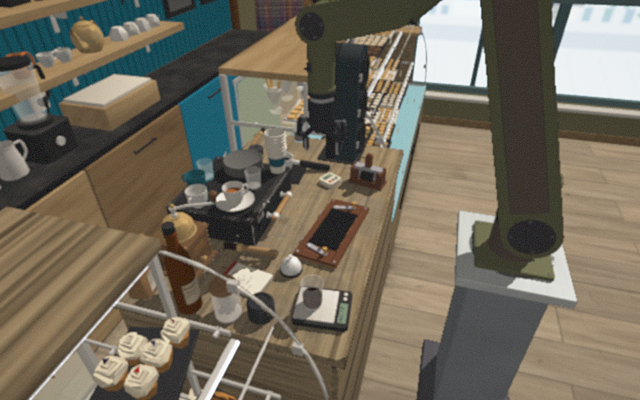

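View pics/wrist0.png

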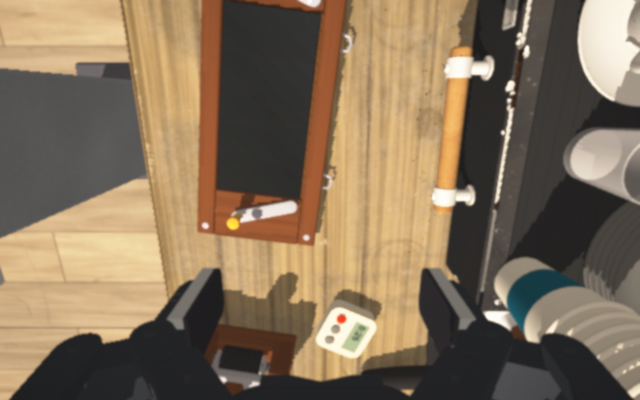

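```bash
python3 - <<'E'
from h import *
W=np.load('/tmp/wrist.npy');S=np.load('/tmp/side.npy');C=np.load('/tmp/scene.npy')
for (u,v) in [(268,100),(208,150),(330,120),(233,224),(257,213),(290,208),(206,226),(306,238),(160,150),(345,333),(240,360),(230,335),(285,340)]: print('W',u,v,W[v,u].round(1))
for (u,v) in [(333,232),(322,255),(348,208),(369,172),(369,158),(322,318),(312,296),(291,262),(330,180),(350,120),(343,60)]: print('S',u,v,S[v,u].round(1))
# heightmaps top view 1mm/px x 350..800, y -350..450
for n,P,f in (('w',W,'wrist0'),('s',S,'side0'),('c',C,'scene0')):
    im=cv2.imread(f'pics/{f}.png'); p=P.reshape(-1,3);c=im.reshape(-1,3)
    ok=np.isfinite(p[:,2])&(p[:,2]<130)&(p[:,2]>-20); p=p[ok];c=c[ok]
    o=np.argsort(p[:,2]);p=p[o];c=c[o]
    X=((p[:,0]-350)*1).astype(int);Y=((450-p[:,1])*1).astype(int)
    g=(X>=0)&(X<450)&(Y>=0)&(Y<800); M=np.zeros((800,450,3),np.uint8);M[Y[g],X[g]]=c[g]
    M=cv2.dilate(M,np.ones((2,2))); cv2.imwrite(f'/tmp/top_{n}.png',M)
cv2.imwrite('pics/top.png',cv2.resize(np.hstack([cv2.imread('/tmp/top_w.png'),cv2.imread('/tmp/top_s.png')])[150:],None,fx=.88,fy=.88))
E
```

```text
W 268 100 [522.6  75.2  21.6]
W 208 150 [456.7  25.3  16.8]
W 330 120 [584.1  55.6  14.7]
W 233 224 [483.3 -47.8  42. ]
W 257 213 [505.3 -42.1  23.3]
W 290 208 [541.1 -37.1  21.3]
W 206 226 [446.2 -59.4  18. ]
W 306 238 [557.9 -74.1  17.4]
W 160 150 [397.2  22.4  -2.6]
W 345 333 [ 604.9 -203.4   16.5]
W 240 360 [ 477.  -224.6   39.2]
W 230 335 [ 456.7 -216.1    4.7]
W 285 340 [ 527.8 -224.3    4. ]
S 333 232 [511.3  93.4  22.3]
S 322 255 [516.7 193.7  17.2]
S 348 208 [495.9 -37.6  21.5]
S 369 172 [ 466.2 -233.3   47.1]
S 369 158 [ 469.3 -230.9  105.6]
S 322 318 [454.1 407.5  21.1]
S 312 296 [482.6 393.5  74.8]
S 291 262 [581.5 270.1  43.8]
S 330 180 [ 596.6 -182.1   22.1]
S 350 120 [ 566.5 -344.1  186.7]
S 343 60 [ 600.9 -357.   397.5]
```

View pics/top.png

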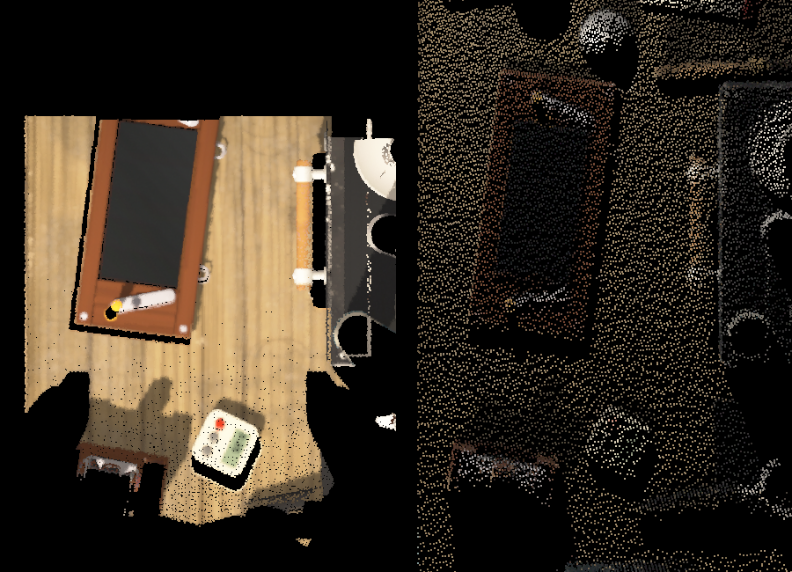

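```bash
python3 -m crank '[[-0.35,0.6,0.4,0],[-0.35,0.6,0.4,0],[-0.35,0.6,0.4,0],[-0.35,0.6,0.4,0],[-0.35,0.6,0.4,0],[-0.35,0.6,0.4,0]]'
cat > snap.py <<'E'
from h import *
import sys
im,d,P=cloud("wrist"); n=sys.argv[1]; cv2.imwrite(f"pics/{n}.png",im); np.save(f"/tmp/{n}.npy",P); s=env.state(); print(s['tcp_pos'],np.abs(s['joint_vel']).max())
E
python3 snap.py w1
```

```text
time: 0.65
tcp_pos: [504.8, 121.2, 307.5]
ee_rot: [0.001, 0.706, 0.708, 0.001]
ft_force: [0.1, -0.7, -0.1]
grip_width: 85.4
gripper_force: 0.0
[504.88643454 120.17956488 306.3073293 ] 0.029318648876613982
```

```bash
python3 -m crank '[[0,-0.3,0,0],[0,-0.6,0,0],[0,-0.9,0,0],[-0.1,-1,0,0],[-0.1,-1,0,0],[-0.1,-1,0,0],[-0.1,-1,0,0],[-0.1,-1,0,0]]'
python3 snap.py w2
```

```text
time: 1.37
tcp_pos: [484.7, -80.9, 305.1]
ee_rot: [-0.001, 0.708, 0.706, -0.0]
ft_force: [-0.4, 0.4, -0.1]
grip_width: 85.8
gripper_force: 0.0
[484.94430983 -80.094325   305.30512328] 0.028105329258263506
```

View pics/w1.png

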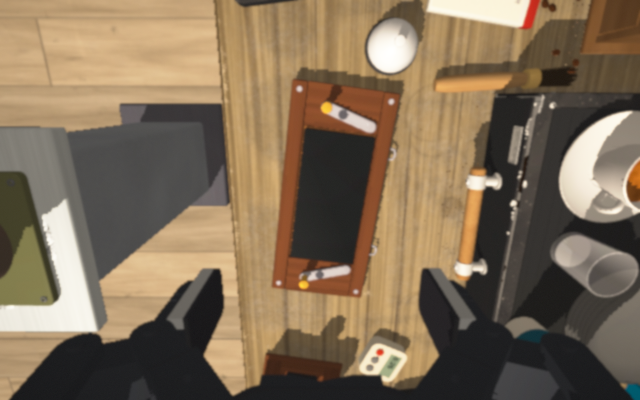

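View pics/w2.png

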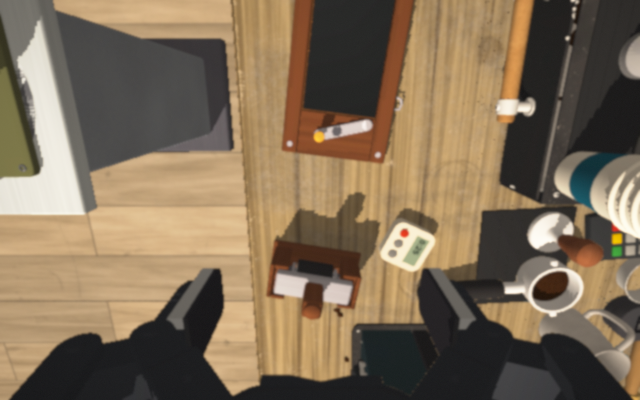

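```bash
python3 - <<'E'
from h import *
def rect(xy,lbl):
    (c,s,a)=cv2.minAreaRect(xy.astype(np.float32)); b=cv2.boxPoints((c,s,a))
    print(lbl,len(xy),np.round(c,1),np.round(s,1),round(a,2))
def comp(mask,seed):
    n,l=cv2.connectedComponents(mask.astype(np.uint8)); return l==l[seed[1],seed[0]]
P=np.load('/tmp/w1.npy'); im=cv2.imread('pics/w1.png').astype(int); hsv=cv2.cvtColor(im.astype(np.uint8),cv2.COLOR_BGR2HSV)
z=P[...,2]
pan=comp((hsv[...,2]<60)&(z>15)&(z<30),(335,190)); rect(P[pan][:,:2],'panel'); print(np.median(z[pan]))
brd=comp((z>9)&(z<50),(335,190)); rect(P[brd][:,:2],'board')
A=P[pan]; 
def robust(xy,lbl):
    (c,s,a)=cv2.minAreaRect(xy.astype(np.float32)); 
    if s[0]>s[1]: a-=90
    t=np.radians(a); B=xy@np.array([[np.cos(t),-np.sin(t)],[np.sin(t),np.cos(t)]])
    lo,hi=np.percentile(B,.7,axis=0),np.percentile(B,99.3,axis=0);m=(lo+hi)/2
    print(lbl,'robust',a,hi-lo,m@np.array([[np.cos(t),-np.sin(t)],[np.sin(t),np.cos(t)]]).T)
robust(A[:,:2],'panel'); robust(P[brd][:,:2],'board')
# pegs
h,s_,v=hsv[...,0],hsv[...,1],hsv[...,2]
peg=(z>37)&(z<50)&brd; print('pegs',peg.sum())
n,l,st,ce=cv2.connectedComponentsWithStats(peg.astype(np.uint8))
for i in range(1,n):
    if st[i,4]>5: print(P[l==i].mean(0),st[i,4],ce[i])
st_=(s_<60)&(v>120)&(z>18)&(z<32)&brd
n,l,st,ce=cv2.connectedComponentsWithStats(st_.astype(np.uint8))
for i in range(1,n):
    if st[i,4]>30: rect(P[l==i][:,:2],'bar'); print(np.median(P[l==i][:,2]))
P=np.load('/tmp/w2.npy'); z=P[...,2]; x=P[...,0];y=P[...,1]
reg=(x>380)&(x<560)&(y<-150)&(y>-330)
for lo,hi in ((3,16),(60,75),(112,130)):
    m=reg&(z>lo)&(z<hi); 
    if m.sum()>10: rect(P[m][:,:2],f'z{lo}-{hi}');robust(P[m][:,:2],'');print(np.median(z[m]))
np.save('/tmp/reg.npy',P[reg])
P=np.load('/tmp/side.npy');z=P[...,2];m=(z>250)&(z<430)&(P[...,0]>450)&(P[...,1]<-250)&(P[...,1]>-600)&(P[...,0]<800)
print('tower pts',m.sum(),np.nanpercentile(P[m],[2,98],axis=0))
E
```

```text
panel 8396 [518.9  67.1] [181.3  88.4] 82.74
20.603220337533855
board 20597 [519.9  67.8] [292.7 137.5] 82.57
panel robust -7.255439758300781 [ 86.31786077 175.80578164] [519.1721869   68.59248169]
board robust -7.4344329833984375 [131.47705156 286.76682596] [518.15852389  69.29035299]
pegs 166
[512.38450829 188.2041967   41.3002409 ] 100 [326.14 106.94]
[482.24881678 -45.50567132  41.23790759] 66 [303.06060606 283.15151515]
bar 497 [545.9 173.7] [14.  59.3] 66.83
21.091641522752184
bar 245 [526.7 -38. ] [41.8 14.3] 11.45
21.177239478449792
bar 84 [495.5 -43.7] [17.3 13. ] 13.35
21.452875174795935
z3-16 1186 [ 468.9 -260.8] [110.4 127.5] 78.8
 robust 78.80223083496094 [107.20913922 125.23872623] [ 468.98369384 -259.56797082]
4.7601745561182724
z60-75 1972 [ 473.9 -239. ] [ 51.1 119.4] 80.44
 robust 80.44230651855469 [ 48.67828706 117.98166219] [ 473.87394259 -238.78651382]
66.03082011961494
z112-130 263 [ 473.8 -238.5] [21.4 21.1] 79.03
 robust -10.970741271972656 [20.10188276 20.94139088] [ 473.85527605 -238.34667421]
117.04826749632855
tower pts 1831 [[ 529.04364285 -480.36828702  254.45485878]
 [ 627.21632995 -341.50268022  427.32564285]]
```

```bash
python3 -m crank '[[-0.01,-0.15,-0.08,0.15],[-0.02,-0.3,-0.16,0.3],[-0.03,-0.45,-0.24,0.45],[-0.04,-0.6,-0.32,0.6],[-0.055,-0.7,-0.4,0.75],[-0.055,-0.79,-0.43,0.9],[-0.055,-0.79,-0.43,1],[-0.055,-0.79,-0.43,1]]' && python3 -m crank '[[0,0,0,0.15],[0,0,0,0.3],[0,0,0,0.45],[0,0,0,0.6],[0,0,0,0.76],[0,0,0,0.76],[0,0,0,0.76],[0,0,0,0.76]]'
python3 snap.py w3
python3 - <<'E'
from h import *
P=np.load('/tmp/w3.npy'); z=P[...,2]; x=P[...,0];y=P[...,1]
reg=(x>380)&(x<560)&(y<-150)&(y>-330)
for lo,hi in ((-3,10),(40,62),(62,75),(108,130)):
    m=reg&(z>lo)&(z<hi); print(lo,m.sum(), np.median(P[m],axis=0), cv2.minAreaRect(P[m][:,:2].astype(np.float32)) if m.sum() else '')
s=env.state(); print(rot(s['ee_rot']).round(3), s['joint_positions'].round(2))
E
```

```text
time: 2.08
tcp_pos: [474.3, -237.6, 218.9]
ee_rot: [-0.001, 0.382, 0.924, 0.0]
ft_force: [0.4, 1.0, -0.6]
grip_width: 85.4
gripper_force: 0.0
time: 2.75
tcp_pos: [474.5, -237.2, 220.4]
ee_rot: [0.0, 0.095, 0.995, 0.0]
ft_force: [0.1, -0.4, -1.0]
grip_width: 85.4
gripper_force: 0.0
[ 474.33741674 -237.36933122  220.31693885] 0.014756719727528731
-3 20418 [ 455.18706712 -225.12497634   -1.29876781] ((469.97259521484375, -240.0064697265625), (179.9877471923828, 179.9451141357422), 89.97997283935547)
40 1571 [ 432.47061517 -236.77874471   60.09334406] ((473.88763427734375, -240.14022827148438), (50.25321578979492, 119.7623062133789), 79.9494400024414)
62 2784 [ 455.24331537 -237.80837436   66.32754119] ((473.56951904296875, -239.9482879638672), (48.23340606689453, 118.67555236816406), 80.21424865722656)
108 840 [ 471.33761034 -239.34570818  116.12050257] ((473.4793701171875, -239.99493408203125), (23.246726989746094, 23.359722137451172), 79.5982666015625)
[[-0.982  0.189  0.   ]
 [ 0.189  0.982 -0.   ]
 [-0.     0.    -1.   ]] [-0.54  0.25  1.61  0.    1.29 -1.92]
```

View pics/w3.png

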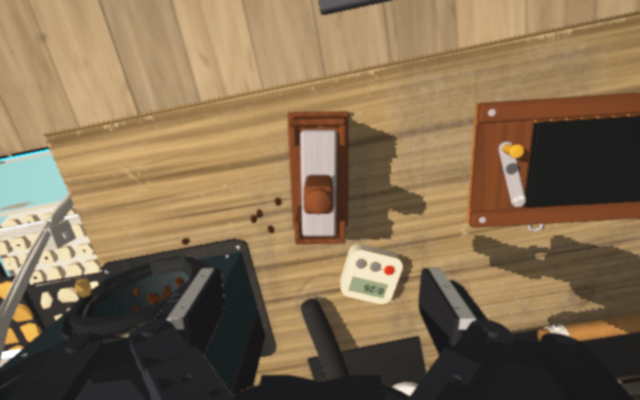

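```bash
python3 -m crank '[[0,-0.007,-0.12,0.018],[0,-0.007,-0.24,0.018],[0,-0.007,-0.36,0.018],[0,-0.007,-0.48,0.018],[0,-0.007,-0.58,0.018],[0,-0.007,-0.645,0.018],[0,-0.007,-0.645,0.018],[0,-0.007,-0.645,0.018]]' && python3 -m crank '[[0,0,0,0],[0,0,0,0],[0,0,0,0],[0,0,0,0],[0,0,0,0],[0,0,0,0],[0,0,0,0],[0,0,0,0]]' 1 80
```

```text
time: 3.47
tcp_pos: [473.7, -239.1, 90.7]
ee_rot: [-0.001, 0.088, 0.996, 0.0]
ft_force: [0.6, 1.1, 0.0]
grip_width: 85.5
gripper_force: 0.0
time: 4.13
tcp_pos: [474.5, -239.6, 92.2]
ee_rot: [0.001, 0.087, 0.996, -0.0]
ft_force: [-0.5, 1.0, 6.3]
grip_width: 22.1
gripper_force: 79.5
```

```bash
python3 -m crank '[[0,0,0.02,0],[0,0,0.05,0],[0,0,0.1,0],[0,0,0.18,0],[0,0,0.28,0],[0,0,0.35,0],[0,0,0.35,0],[0,0,0.35,0],[0,0,0.35,0]]'
python3 - <<'E'
from h import *
F=[]
for i in range(6):
    s=env.state(); F.append(np.r_[s['tcp_pos'],s['ft_force'],s['grip_width']]); im,d=env.camera('side')
print(np.mean(F,0).round(2)); print(np.std(F,0).round(2)); print(s['moment'])
cv2.imwrite('pics/s1.png',cv2.resize(im[100:300,200:500],None,fx=2.4,fy=2.4))
b=np.array([519,68.5]); t=np.radians(-7.35); Rb=np.array([[np.cos(t),-np.sin(t)],[np.sin(t),np.cos(t)]])
for y in (-82,-80,-72,0,72,80,82): print(y,(b+Rb@[0,y]).round(1))
E
```

```text
time: 4.88
tcp_pos: [473.3, -239.0, 160.7]
ee_rot: [-0.001, 0.087, 0.996, 0.0]
ft_force: [-0.7, 0.0, -3.7]
grip_width: 21.9
gripper_force: 78.7
[ 4.7320e+02 -2.3895e+02  1.6022e+02 -1.6000e-01  1.0000e-01 -3.7100e+00
  2.2190e+01]
[0.15 0.09 0.22 0.47 0.43 0.34 0.25]
[0.01468883 0.0330874  0.01983374]
-82 [508.5 -12.8]
-80 [508.8 -10.8]
-72 [509.8  -2.9]
0 [519.   68.5]
72 [528.2 139.9]
80 [529.2 147.8]
82 [529.5 149.8]
```

View pics/s1.png

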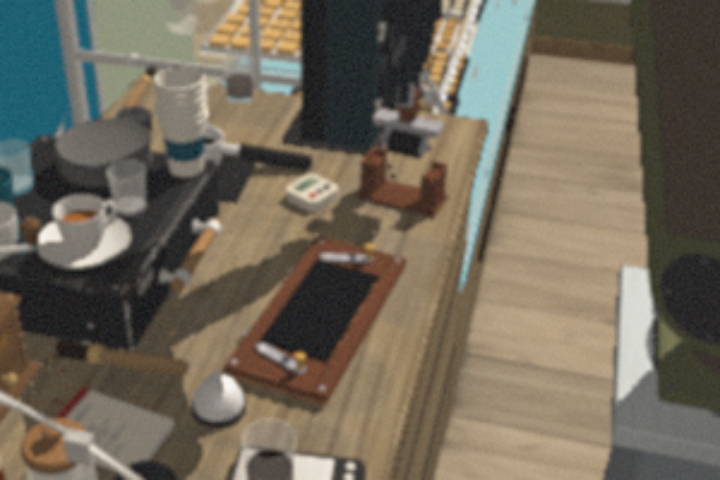

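```bash
python3 -m crank '[[0.03,0.15,0,0.058],[0.06,0.3,0,0.058],[0.09,0.45,0,0.058],[0.12,0.6,0,0.058],[0.15,0.75,0,0.058],[0.174,0.9,0,0.058],[0.174,1,0,0.058],[0.174,1,0,0.058]]' && python3 -m crank '[[0,0.1,-0.05,0],[0,0.143,-0.1,0],[0,0.143,-0.17,0],[0,0.143,-0.23,0],[0,0.143,-0.26,0],[0,0.143,-0.26,0],[0,0.143,-0.26,0],[0,0.143,-0.26,0]]'
```

```text
time: 5.85
tcp_pos: [508.4, -35.5, 160.8]
ee_rot: [-0.001, 0.063, 0.998, 0.001]
ft_force: [-0.2, -0.7, -2.8]
grip_width: 21.9
gripper_force: 79.3
time: 6.52
tcp_pos: [509.3, -11.3, 109.6]
ee_rot: [0.0, 0.065, 0.998, -0.0]
ft_force: [-0.6, -0.7, -3.5]
grip_width: 22.2
gripper_force: 79.5
```

```bash
python3 -m crank '[[0,0,-0.01,0],[0,0,-0.02,0],[0,0,-0.03,0],[0,0,-0.04,0],[0,0,-0.04,0],[0,0,-0.04,0]]' | grep -E 'tcp|ft'; python3 -m crank '[[0,0,-0.003,0],[0,0,-0.006,0],[0,0,-0.01,0],[0,0,-0.01,0],[0,0,-0.01,0]]'| grep -E 'tcp|ft'
```

```text
tcp_pos: [509.4, -10.9, 101.9]
ft_force: [-1.0, -0.2, 4.2]
tcp_pos: [509.4, -10.9, 99.6]
ft_force: [-0.5, 0.3, 5.5]
```

```bash
for i in 1 2; do python3 -m crank '[[0,0,-0.003,0],[0,0,-0.006,0],[0,0,-0.009,0],[0,0,-0.009,0],[0,0,-0.009,0]]'| grep -E 'tcp|ft'; done
```

```text
tcp_pos: [509.4, -10.9, 98.0]
ft_force: [-1.2, -0.7, 7.3]
tcp_pos: [509.5, -11.0, 96.4]
ft_force: [-1.4, 0.6, 8.7]
```

```bash
python3 -m crank '[[0.0026,0.02,0,0],[0.0051,0.04,0,0],[0.0077,0.06,0,0],[0.0102,0.08,0,0],[0.0128,0.1,0,0],[0.0154,0.12,0,0]]'| grep -E 'tcp|ft';  python3 -m crank '[[0.0026,0.02,0,0],[0.0051,0.04,0,0],[0.0077,0.06,0,0],[0.0102,0.08,0,0],[0.0128,0.1,0,0],[0.0154,0.12,0,0]]'| grep -E 'tcp|ft'
```

```text
tcp_pos: [512.8, 13.2, 96.6]
ft_force: [-0.1, -0.5, 8.4]
tcp_pos: [516.0, 37.3, 96.6]
ft_force: [-1.2, -0.3, 9.1]
```

```bash
for i in 1 2; do python3 -m crank '[[0.0026,0.02,0,0],[0.0051,0.04,0,0],[0.0077,0.06,0,0],[0.0102,0.08,0,0],[0.0128,0.1,0,0],[0.0154,0.12,0,0]]'| grep -E 'tcp|ft'; done
```

```text
tcp_pos: [519.3, 61.4, 96.7]
ft_force: [-0.3, 0.1, 8.1]
tcp_pos: [522.5, 85.5, 96.6]
ft_force: [-0.8, 0.6, 7.6]
```

```bash
for i in 1 2; do python3 -m crank '[[0.0026,0.02,0,0],[0.0051,0.04,0,0],[0.0077,0.06,0,0],[0.0102,0.08,0,0],[0.0128,0.1,0,0],[0.0154,0.12,0,0]]'| grep -E 'tcp|ft'; done;  python3 -m crank '[[0.0026,0.02,0,0],[0.0051,0.04,0,0],[0.0077,0.06,0,0],[0.0095,0.074,0,0],[0.0095,0.074,0,0],[0.0095,0.074,0,0],[0.0095,0.074,0,0]]'| grep -E 'tcp|ft'
```

```text
tcp_pos: [525.8, 109.5, 96.7]
ft_force: [-0.5, 0.1, 7.9]
tcp_pos: [529.0, 133.6, 96.7]
ft_force: [0.8, -0.4, 7.2]
tcp_pos: [531.1, 148.6, 96.8]
ft_force: [1.1, 0.2, 7.1]
```

```bash
python3 -m crank '[[0,0,0.01,0],[0,0,0.03,0],[0,0,0.08,0],[0,-0.1,0.16,0],[-0.02,-0.25,0.25,0],[-0.04,-0.4,0.34,0],[-0.07,-0.55,0.34,0],[-0.1,-0.7,0.34,0],[-0.1,-0.85,0.34,0],[-0.1,-1,0.34,0],[-0.1,-1,0.34,0],[-0.1,-1,0.34,0]]' | grep -E 'time|tcp|ft'
cat > flush.py <<'E'
from h import *
b=np.array([519,68.5]); t=np.radians(-7.35); Rb=np.array([[np.cos(t),-np.sin(t)],[np.sin(t),np.cos(t)]])
def an(P,l):
    p=P.reshape(-1,3); p=p[np.isfinite(p[:,2])]; q=(p[:,:2]-b)@Rb; z=p[:,2]
    out=[]
    for y0 in (-75,-45,-15,15,45,75):
        m=(abs(q[:,1]-y0)<14)&(abs(q[:,0])<38); f=(abs(q[:,1]-y0)<14)&(abs(q[:,0])>51)&(abs(q[:,0])<62)
        fl=f&(q[:,0]<0)
        out.append((m.sum(),f.sum(),np.round(np.median(z[m])-np.median(z[f]),2),np.round(np.median(z[m])-np.median(z[fl]),2)))
    print(l,*out)
if __name__=="__main__":
    for n in ('wrist','scene','side'): an(np.load(f'/tmp/{n}.npy'),n+' before')
    an(np.load('/tmp/w1.npy'),'w1 before')
    for n in ('wrist','scene','side'):
        im,d,P=cloud(n); an(P,n); cv2.imwrite(f'pics/f_{n}.png',im)
E
python3 flush.py 2>/dev/null
```

```text
time: 12.85
tcp_pos: [508.2, -53.3, 163.3]
ft_force: [-0.2, 0.5, -3.3]
wrist before (np.int64(5957), np.int64(514), np.float64(255.67), np.float64(255.63)) (np.int64(11516), np.int64(1637), np.float64(-7.7), np.float64(279.82)) (np.int64(2134), np.int64(604), np.float64(3.96), np.float64(4.0)) (np.int64(2319), np.int64(657), np.float64(3.98), np.float64(3.96)) (np.int64(2509), np.int64(705), np.float64(3.95), np.float64(3.92)) (np.int64(2738), np.int64(765), np.float64(3.94), np.float64(3.95))
scene before (np.int64(591), np.int64(41), np.float64(309.17), np.float64(308.96)) (np.int64(1315), np.int64(119), np.float64(68.72), np.float64(364.99)) (np.int64(153), np.int64(465), np.float64(-427.73), np.float64(3.97)) (np.int64(167), np.int64(51), np.float64(3.62), np.float64(3.78)) (np.int64(175), np.int64(54), np.float64(3.87), np.float64(4.0)) (np.int64(182), np.int64(50), np.float64(3.69), np.float64(3.85))
side before (np.int64(397), np.int64(42), np.float64(291.14), np.float64(291.71)) (np.int64(940), np.int64(88), np.float64(90.32), np.float64(385.27)) (np.int64(1459), np.int64(637
[... 1199 characters left out ...]
.64), np.float64(-263.84)) (np.int64(155), np.int64(47), np.float64(0.13), np.float64(-0.15)) (np.int64(162), np.int64(51), np.float64(-0.21), np.float64(-0.24)) (np.int64(177), np.int64(46), np.float64(0.23), np.float64(0.3)) (np.int64(175), np.int64(57), np.float64(0.3), np.float64(0.14))
side (np.int64(1863), np.int64(131), np.float64(-82.4), np.float64(-90.73)) (np.int64(206), np.int64(64), np.float64(-1.1), np.float64(-520.45)) (np.int64(141), np.int64(40), np.float64(0.39), np.float64(0.61)) (np.int64(145), np.int64(38), np.float64(0.3), np.float64(0.46)) (np.int64(154), np.int64(43), np.float64(0.27), np.float64(0.96)) (np.int64(163), np.int64(47), np.float64(-0.26), np.float64(0.48))
```

```bash
python3 -m crank '[[0,0.1,-0.08,0],[0,0.207,-0.16,0],[0,0.207,-0.23,0],[0,0.207,-0.27,0],[0,0.207,-0.3,0],[0,0.207,-0.31,0],[0,0.207,-0.315,0],[0,0.207,-0.32,0],[0,0.207,-0.325,0],[0,0.207,-0.325,0],[0,0.207,-0.325,0]]' | grep -E 'time|tcp|ft'
python3 -m crank '[[0,0,-0.003,0],[0,0,-0.006,0],[0,0,-0.009,0],[0,0,-0.012,0],[0,0,-0.012,0],[0,0,-0.012,0]]'| grep -E 'tcp|ft'
```

```text
time: 13.92
tcp_pos: [509.5, -10.9, 99.4]
ft_force: [-1.8, 0.7, 2.8]
tcp_pos: [509.6, -10.8, 96.9]
ft_force: [-2.3, -0.3, 7.2]
```

```bash
python3 -m crank '[[0,0,-0.002,0],[0,0,-0.003,0],[0,0,-0.003,0],[0,0,-0.003,0]]'| grep -E 'tcp|ft'; for i in 1 2 3; do python3 -m crank '[[0.0026,0.02,0,0],[0.0051,0.04,0,0],[0.0077,0.06,0,0],[0.0102,0.08,0,0],[0.0128,0.1,0,0],[0.0154,0.12,0,0],[0.0179,0.14,0,0],[0.0205,0.16,0,0],[0.023,0.18,0,0],[0.0256,0.2,0,0],[0.0282,0.22,0,0],[0.0307,0.24,0,0]]'| grep -E 'tcp|ft'; done;  python3 -m crank '[[0.0026,0.02,0,0],[0.0051,0.04,0,0],[0.0077,0.06,0,0],[0.0095,0.074,0,0],[0.0095,0.074,0,0],[0.0095,0.074,0,0],[0.0095,0.074,0,0]]'| grep -E 'tcp|ft'
```

```text
tcp_pos: [509.6, -10.8, 96.4]
ft_force: [-2.2, 0.2, 8.0]
tcp_pos: [516.2, 37.5, 96.5]
ft_force: [-1.8, -0.1, 7.8]
tcp_pos: [522.7, 85.6, 96.6]
ft_force: [-1.9, -0.1, 6.9]
tcp_pos: [529.2, 133.8, 96.8]
ft_force: [-1.3, -0.3, 6.8]
tcp_pos: [531.3, 148.8, 96.8]
ft_force: [-0.5, 0.7, 7.8]
```

```bash
python3 -m crank '[[0,0,0.01,0],[0,0,0.03,0],[0,0,0.08,0],[0,-0.1,0.16,0],[-0.02,-0.25,0.25,0],[-0.04,-0.4,0.34,0],[-0.07,-0.55,0.34,0],[-0.1,-0.7,0.34,0],[-0.1,-0.85,0.34,0],[-0.1,-1,0.34,0],[-0.1,-1,0.34,0],[-0.1,-1,0.34,0]]' | grep -E 'time|tcp|ft'
python3 -m crank '[[-0.02,-0.1,0.05,0],[-0.04,-0.2,0.1,0],[-0.06,-0.35,0.1,0],[-0.08,-0.5,0.1,0],[-0.1,-0.5,0.1,0],[-0.1,-0.5,0.1,0],[-0.1,-0.5,0.1,0]]' | grep -E 'time|tcp|ft'
sed -i 's/p=p\[np.isfinite(p\[:,2\])\]/p=p[(p[:,2]>5)\&(p[:,2]<30)]/' flush.py; python3 flush.py 2>/dev/null | grep -v before | sed 's/np.int64//g;s/np.float64//g'
```

```text
time: 19.33
tcp_pos: [509.3, -53.3, 163.6]
ft_force: [-0.0, -0.5, -3.2]
time: 19.92
tcp_pos: [489.0, -150.5, 183.3]
ft_force: [0.6, 0.7, -3.4]
wrist ((2260), (652), (-0.05), (-0.05)) ((2257), (652), (-0.02), (-0.06)) ((2249), (648), (-0.0), (-0.05)) ((2268), (644), (-0.0), (-0.0)) ((2265), (657), (0.02), (0.04)) ((1664), (362), (-0.1), (0.02))
scene ((130), (42), (-0.01), (-0.03)) ((136), (44), (-0.54), (-0.1)) ((160), (41), (0.23), (0.23)) ((164), (43), (0.04), (0.06)) ((181), (49), (-0.01), (-0.01)) ((176), (54), (0.01), (-0.07))
side ((120), (33), (-0.06), (-0.02)) ((134), (42), (-0.25), (-0.39)) ((139), (38), (-0.31), (-0.29)) ((148), (46), (0.05), (0.37)) ((155), (43), (0.07), (-0.13)) ((163), (48), (-0.07), (-0.02))
```

```bash
python3 -m crank '[[-0.02,-0.1,0,-0.058],[-0.04,-0.2,-0.04,-0.058],[-0.06,-0.3,-0.08,-0.058],[-0.0775,-0.4,-0.112,-0.058],[-0.0775,-0.438,-0.112,-0.058],[-0.0775,-0.438,-0.112,-0.058],[-0.0775,-0.438,-0.112,-0.058],[-0.0775,-0.438,-0.112,-0.058]]' | grep -E 'time|tcp|ee|ft'
python3 - <<'E'
from h import *
a=cv2.imread('pics/s1.png')
im,d=env.camera('side'); b=cv2.resize(im[100:300,200:500],None,fx=2.4,fy=2.4); cv2.imwrite('pics/s2.png',b)
# crossbar/drum region in original crop pixel (380..440,105..155)
A=a[100:158,365:450].astype(np.float32).mean(2); 
r=cv2.matchTemplate(b[85:173,350:465].astype(np.float32).mean(2),A,cv2.TM_CCOEFF_NORMED)
_,mx,_,loc=cv2.minMaxLoc(r); print(mx,loc,'expect (15,15) at 2.4px per px')
cv2.imwrite('pics/cmp.png',cv2.resize(np.hstack([a[70:220,330:470],b[70:220,330:470]]),None,fx=2.5,fy=2.5))
E
```

```text
time: 20.73
tcp_pos: [474.4, -238.2, 161.5]
ee_rot: [0.0, 0.087, 0.996, 0.0]
ft_force: [0.4, 0.2, -3.0]
0.9894487857818604 (14, 15) expect (15,15) at 2.4px per px
```

View pics/cmp.png

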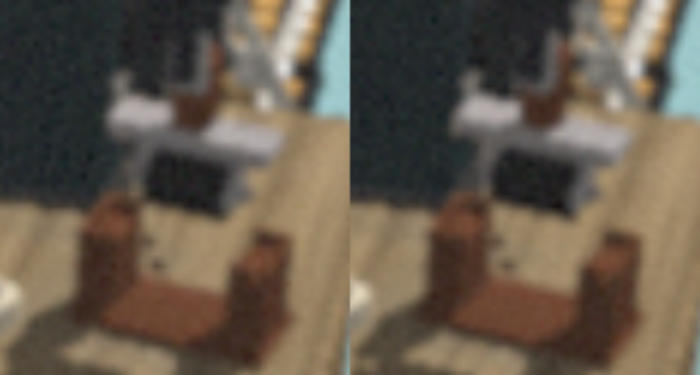

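```bash
python3 -m crank '[[0,0,-0.06,0],[0,0,-0.13,0],[0,0,-0.2,0],[0,0,-0.25,0],[0,0,-0.29,0],[0,0,-0.3,0],[0,0,-0.31,0],[0,0,-0.31,0],[0,0,-0.31,0]]' | grep -E 'time|tcp|ft';python3 -m crank '[[0,0,-0.01,0],[0,0,-0.02,0],[0,0,-0.03,0],[0,0,-0.035,0],[0,0,-0.035,0],[0,0,-0.035,0]]' | grep -E 'time|tcp|ft'
```

```text
time: 21.53
tcp_pos: [474.5, -239.6, 99.7]
ft_force: [0.4, -0.2, -2.7]
time: 22.03
tcp_pos: [473.9, -239.4, 92.3]
ft_force: [-0.1, 0.2, -0.7]
```

```bash
python3 -m crank '[[0,0,-0.002,0],[0,0,-0.004,0],[0,0,-0.004,0],[0,0,-0.004,0]]' | grep -E 'time|tcp|ft'; python3 -m crank '[[0,0,0,0],[0,0,0,0],[0,0,0,0],[0,0,0,0],[0,0,0,0],[0,0,0,0],[0,0,0,0]]' -1 | grep -vE 'ee'
```

```text
time: 22.37
tcp_pos: [473.9, -239.4, 92.2]
ft_force: [-2.7, 1.7, 4.5]
time: 22.95
tcp_pos: [474.1, -239.4, 91.3]
ft_force: [0.6, 0.4, 0.0]
grip_width: 85.2
gripper_force: 0.0
```

Released; lift and check that it hangs properly.

```bash
python3 -m crank '[[0,0,0.04,0],[0,0,0.15,0],[0,0,0.3,0],[0,0,0.45,0],[0,0,0.6,0],[0,0,0.645,0],[0,0,0.645,0],[0,0,0.645,0]]' | grep -E 'time|tcp|ft'
python3 snap.py w4
python3 - <<'E'
from h import *
for n in ('w3','w4'):
    P=np.load(f'/tmp/{n}.npy'); z=P[...,2]; x=P[...,0];y=P[...,1]
    reg=(x>380)&(x<560)&(y<-150)&(y>-330)
    im=cv2.imread(f'pics/{n}.png'); hsv=cv2.cvtColor(im,cv2.COLOR_BGR2HSV)
    for lo,hi in ((40,62),(62,75),(108,130)):
        m=reg&(z>lo)&(z<hi); print(n,lo,m.sum(), np.median(P[m],axis=0).round(1), cv2.minAreaRect(P[m][:,:2].astype(np.float32)))
    m=reg&(z>60)&(z<75)&(hsv[...,1]<50); p=P[m]
    A=np.c_[p[:,:2]-p[:,:2].mean(0),np.ones(len(p))]; print('bar plane',np.linalg.lstsq(A,p[:,2],rcond=None)[0].round(4), cv2.minAreaRect(p[:,:2].astype(np.float32)))
E
```

```text
time: 23.62
tcp_pos: [473.9, -239.4, 220.7]
ft_force: [-0.4, -0.8, 0.2]
[ 473.17352181 -238.91309737  219.47623124] 0.022423372381599412
w3 40 1571 [ 432.5 -236.8   60.1] ((473.88763427734375, -240.14022827148438), (50.25321578979492, 119.7623062133789), 79.9494400024414)
w3 62 2784 [ 455.2 -237.8   66.3] ((473.56951904296875, -239.9482879638672), (48.23340606689453, 118.67555236816406), 80.21424865722656)
w3 108 840 [ 471.3 -239.3  116.1] ((473.4793701171875, -239.99493408203125), (23.246726989746094, 23.359722137451172), 79.5982666015625)
bar plane [-1.5000e-03 -4.0000e-03  6.6387e+01] ((473.519775390625, -239.7829132080078), (31.748001098632812, 99.0513916015625), 79.29228973388672)
w4 40 1645 [ 433.9 -237.4   60. ] ((473.83514404296875, -239.89303588867188), (50.036903381347656, 119.60752868652344), 80.21138000488281)
w4 62 2722 [ 454.4 -238.    66.3] ((473.7764892578125, -239.93130493164062), (48.815025329589844, 118.12149047851562), 80.24662017822266)
w4 108 844 [ 470.8 -239.3  116.1] ((472.67333984375, -239.77255249023438), (23.23390007019043, 22.857742309570312), 80.53907775878906)
bar plane [-5.00000e-04 -4.90000e-03  6.63839e+01] ((472.97979736328125, -239.3656463623047), (31.376449584960938, 98.19395446777344), 79.15742492675781)
```

```bash
python3 - <<'E'
from h import *
for n in ('wrist','w1','w2','w3','w4','f'):
    if n=='f': continue
    P=np.load(f'/tmp/{n}.npy');x,y,z=P[...,0],P[...,1],P[...,2]
    for l,c in (('r',(482,-46)),('l',(512,188))):
        m=(np.hypot(x-c[0],y-c[1])<14)&(z>36)&(z<48)
        if m.sum()>15:
            zt=np.percentile(z[m],90); t=m&(z>zt-1.2); p=P[t]
            print(n,l,t.sum(),np.r_[(p[:,:2].max(0)+p[:,:2].min(0))/2,zt].round(1),np.ptp(p[:,:2],axis=0).round(1))
    for l,c in (('r',(504.7,-43.1)),('l',(533.3,179.1))):
        m=(np.hypot(x-c[0],y-c[1])<8)&(z>15)&(z<40)
        if m.sum()>15: print(n,'pivot',l,np.percentile(z[m],[10,50,90,99]).round(1))
E
```

```text
wrist r 77 [482.9 -46.5  42.2] [11.7 12.3]
wrist pivot r [20.1 22.1 23.9 24.6]
w1 r 41 [482.2 -45.8  42.3] [11.1 11.7]
w1 l 53 [512.2 188.1  42.5] [11.7 11.2]
w1 pivot r [20.3 22.4 24.  24.7]
w1 pivot l [20.2 22.2 23.7 24.5]
w2 r 49 [482.3 -47.4  42.4] [10.8 10.7]
w2 pivot r [20.3 22.2 23.9 25.3]
w3 r 89 [482.1 -48.7  42.1] [12.6 11. ]
w3 pivot r [20.  22.1 23.4 24.3]
w4 r 91 [482.2 -48.5  41.9] [12.2 11.8]
w4 pivot r [19.8 21.8 23.6 24.4]
```

```bash
python3 -m crank '[[0.01,0.15,0,0],[0.02,0.3,0,0],[0.03,0.45,0,0],[0.04,0.6,-0.1,0],[0.0415,0.75,-0.2,0],[0.0415,0.9,-0.35,0],[0.0415,0.96,-0.5,0],[0.0415,0.96,-0.65,0],[0.0415,0.96,-0.78,0],[0.0415,0.96,-0.872,0],[0.0415,0.96,-0.872,0],[0.0415,0.96,-0.872,0]]' -1 20| grep -E 'time|tcp|ft'; python3 -m crank '[[0,0,0,0],[0,0,0,0],[0,0,0,0],[0,0,0,0],[0,0,0,0],[0,0,0,0],[0,0,0,0],[0,0,0,0],[0,0,0,0]]' 1 20 | grep -vE 'ee'
```

```text
time: 24.67
tcp_pos: [479.8, -46.9, 43.9]
ft_force: [0.5, -0.9, 0.5]
time: 25.42
tcp_pos: [482.3, -47.4, 46.1]
ft_force: [-0.1, -0.4, 0.4]
grip_width: -0.1
gripper_force: 0.0
```

```bash
python3 - <<'E'
from h import *
im,d,P=cloud('side'); im2,d2,P2=cloud('wrist')
np.save('/tmp/s5.npy',P)
a=cv2.resize(im[150:290,260:420],(640,560),interpolation=cv2.INTER_CUBIC)
cv2.imwrite('pics/both.png',np.hstack([cv2.resize(a,(400,350)),cv2.resize(im2,(400,250))[:,:].repeat(1,0) if 0 else cv2.copyMakeBorder(cv2.resize(im2,(400,250)),0,100,0,0,cv2.BORDER_CONSTANT)]))
E
```

```text
(no output)
```

View pics/both.png

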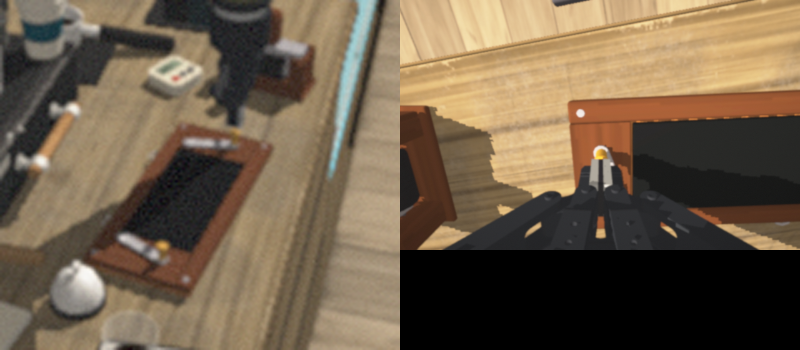

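```bash
python3 - <<'E'
from h import *
im,d,P=cloud('wrist'); hsv=cv2.cvtColor(im,cv2.COLOR_BGR2HSV)
s=env.state(); print(s['tcp_pos'],s['grip_width'],s['joint_positions'])
x,y,z=P[...,0],P[...,1],P[...,2]
m=(hsv[...,0]>15)&(hsv[...,0]<32)&(hsv[...,1]>150)&(hsv[...,2]>150)&(z>25)&(z<50)&(np.hypot(x-482,y+47)<40)
print(m.sum(),np.percentile(P[m],[2,50,98],axis=0).round(1))
m=(hsv[...,1]<50)&(hsv[...,2]>110)&(z>15)&(z<28)&(np.hypot(x-500,y+47)<50); print(m.sum(),np.percentile(P[m],[2,50,98],axis=0).round(1))
v,u=np.where(m); print(u.min(),u.max(),v.min(),v.max())
cv2.imwrite('pics/crop5.png',cv2.resize(im[180:330,220:420],None,fx=4,fy=4))
E
```

```text
[482.27843033 -47.41229681  45.97540924] -0.03687947044295051 [-1.85192506e-01  4.03070630e-01  1.92096128e+00  1.13494587e-05
  8.17646191e-01 -1.58160431e+00]
195 [[476.  -50.6  25.5]
 [477.8 -46.5  33.5]
 [480.1 -42.8  42. ]]
254 [[475.8 -53.5  19.1]
 [481.7 -41.9  20.9]
 [496.  -38.   22.3]]
310 343 233 264
```

View pics/crop5.png

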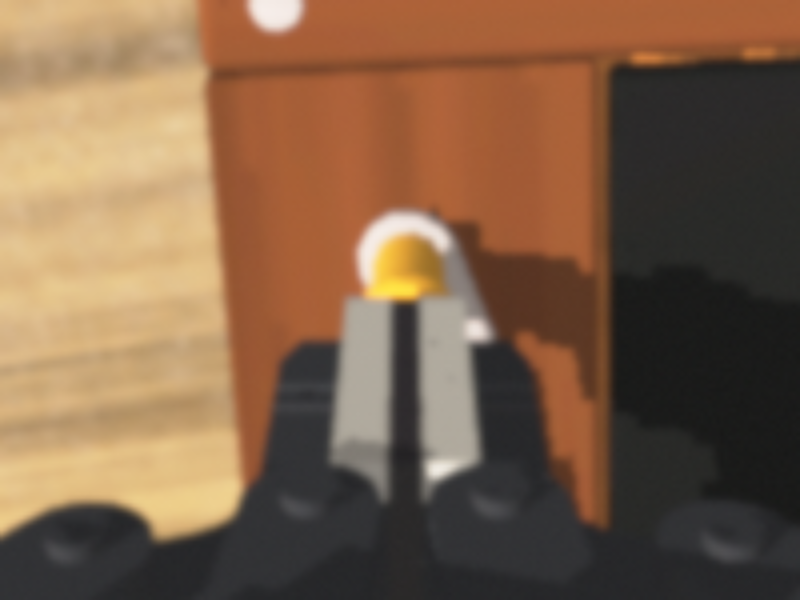

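```bash
python3 - <<'E'
from h import *
im,d,P=cloud('wrist')
for cu,cv in ((370,285),(370,300),(370,320),(370,380),(370,430),(405,220),(405,250),(405,270),(405,292),(405,320),(405,400),(440,300),(440,320),(440,430)):
    print(cu,cv,P[180+cv//4,220+cu//4].round(1),im[180+cv//4,220+cu//4])
s=env.state(); print(s['grip_width'],s['gripper_force'],s['ft_force'])
E
```

```text
370 285 [484.9 -53.   22. ] [140 205 244]
370 300 [471.4 -49.6  55.4] [148 172 193]
370 320 [471.5 -49.5  60.1] [158 171 177]
370 380 [471.2 -49.1  73.6] [158 170 177]
370 430 [471.2 -48.9  82.6] [158 170 176]
405 220 [476.4 -46.5  22. ] [224 229 239]
405 250 [478.2 -46.8  27. ] [ 53 157 219]
405 270 [477.6 -46.7  34.7] [ 51 152 213]
405 292 [477.5 -46.6  41.9] [ 68 217 253]
405 320 [472.3 -45.7  59.8] [46 43 46]
405 400 [472.  -45.7  77.1] [46 44 47]
440 300 [472.8 -41.8  55.2] [148 161 170]
440 320 [473.  -41.9  59.9] [158 170 177]
440 430 [473.2 -42.5  81.2] [158 170 177]
0.3461512705100598 0.0 [ 0.11147202 -0.3793512  -0.02561234]
```

```bash
python3 - <<'E'
from h import *
for n in ('side','scene'):
    im,d,P=cloud(n); x,y,z=P[...,0],P[...,1],P[...,2]
    m=(np.hypot(x-482,y+47)<25)&(z>24)
    for a in range(24,110,6):
        k=m&(z>=a)&(z<a+6)
        if k.sum(): print(n,a,k.sum(),np.median(P[k],axis=0).round(0),np.ptp(P[k],axis=0).round(0)[:2],np.median(im[k],axis=0))
E
```

```text
side 24 14 [491. -43.  26.] [28. 15.] [ 88.  105.  125.5]
side 30 2 [478. -46.  32.] [6. 5.] [ 54.   89.  118.5]
side 36 5 [478. -43.  39.] [6. 3.] [ 61. 102. 133.]
side 42 7 [480. -44.  44.] [10. 10.] [ 82. 126. 155.]
side 48 3 [481. -42.  52.] [11.  6.] [76. 88. 98.]
side 54 4 [476. -39.  58.] [18. 10.] [82.5 90.5 94. ]
side 60 10 [475. -39.  63.] [19. 25.] [82.5 82.5 79.5]
side 66 11 [474. -37.  69.] [19. 24.] [78. 81. 78.]
side 72 13 [480. -37.  75.] [19. 23.] [46. 52. 55.]
side 78 10 [477. -36.  81.] [19.  9.] [49.  48.5 48. ]
side 84 9 [469. -40.  85.] [16. 21.] [77. 79. 79.]
side 96 11 [469. -46.  98.] [16. 22.] [48. 49. 48.]
side 102 6 [468. -46. 104.] [ 6. 30.] [41.5 39.  40. ]
side 108 6 [473. -32. 111.] [9. 5.] [37.5 36.  35.5]
scene 24 13 [484. -40.  25.] [24. 13.] [ 81.  98. 124.]
scene 30 7 [484. -42.  33.] [5. 9.] [ 64.  96. 123.]
scene 36 4 [484. -42.  39.] [9. 4.] [ 67.  104.5 131. ]
scene 42 12 [484. -41.  43.] [13. 16.] [ 72. 107. 138.]
scene 48 6 [487. -41.  52.] [16.  3.] [75.5 81.5 88. ]
scene 54 13 [476. -39.  58.] [18. 18.] [ 90.  96. 101.]
scene 60 23 [480. -36.  63.] [20. 22.] [62. 70. 74.]
scene 66 20 [480. -36.  70.] [19. 15.] [65.5 67.  70. ]
scene 72 20 [479. -36.  76.] [20. 23.] [64. 70. 80.]
scene 78 25 [479. -35.  81.] [20. 28.] [74. 85. 88.]
scene 84 20 [481. -35.  86.] [21. 19.] [72.5 76.  79. ]
scene 90 13 [475. -43.  92.] [ 9. 32.] [56. 59. 63.]
scene 96 25 [474. -46.  99.] [24. 45.] [46. 47. 49.]
scene 102 21 [474. -49. 105.] [24. 37.] [45. 46. 48.]
scene 108 16 [474. -42. 110.] [12. 38.] [44.  44.5 47. ]
```

```bash
python3 -m crank '[[0,0,0,0],[0,0,0,0],[0,0,0,0],[0,0,0,0],[0,0,0,0],[0,0,-0.03,0],[0,0,-0.06,0],[0,0,-0.09,0],[0,0,-0.11,0],[0,0,-0.11,0],[0,0,-0.11,0]]' 0.2 20 | grep -vE 'ee'; python3 -m crank '[[0,0,0,0],[0,0,0,0],[0,0,0,0],[0,0,0,0],[0,0,0,0],[0,0,0,0],[0,0,0,0]]' 1 20 | grep -vE 'ee'
```

```text
time: 26.63
tcp_pos: [481.8, -47.4, 23.4]
ft_force: [0.7, -0.5, 0.6]
grip_width: 33.8
gripper_force: 0.0
time: 27.22
tcp_pos: [482.5, -47.4, 24.2]
ft_force: [0.7, 0.3, 0.9]
grip_width: 8.5
gripper_force: 19.5
```

```bash
python3 - <<'E'
import numpy as np
for n,p,g,sgn,e in (('r',(504.7,-43.1),(482.3,-47.3),1,266),('l',(533.3,179.1),(512.2,188.1),-1,79)):
    a0=np.degrees(np.arctan2(g[1]-p[1],g[0]-p[0]))%360; print(n,a0)
    A=np.linspace(a0,e,13)[1:]
    for a in A: print(round(a),((22*np.array([np.cos(np.radians(a)),np.sin(np.radians(a))])-22*np.array([np.cos(np.radians(a0)),np.sin(np.radians(a0))]))/200).round(4))
E
```

```text
r 190.61965527615513
197 [ 0.0029 -0.0117]
203 [ 0.007 -0.023]
209 [ 0.0123 -0.0338]
216 [ 0.0188 -0.044 ]
222 [ 0.0264 -0.0534]
228 [ 0.035  -0.0619]
235 [ 0.0444 -0.0694]
241 [ 0.0546 -0.0758]
247 [ 0.0654 -0.0811]
253 [ 0.0768 -0.0852]
260 [ 0.0885 -0.088 ]
266 [ 0.1004 -0.0895]
l 156.8997993945265
150 [0.0055 0.0112]
144 [0.0123 0.0216]
137 [0.0202 0.0313]
131 [0.0291 0.0399]
124 [0.039  0.0476]
118 [0.0496 0.054 ]
111 [0.0609 0.0592]
105 [0.0728 0.0631]
98 [0.085  0.0656]
92 [0.0974 0.0668]
85 [0.1098 0.0665]
79 [0.1222 0.0648]
```

```bash
python3 -m crank '[[0.003,-0.012,0,0],[0.007,-0.023,0,0],[0.012,-0.034,0,0],[0.019,-0.044,0,0],[0.026,-0.053,0,0],[0.035,-0.062,0,0]]' | grep -vE 'ee'; python3 -m crank '[[0.009,-0.007,0,0],[0.02,-0.014,0,0],[0.03,-0.019,0,0],[0.042,-0.023,0,0],[0.053,-0.026,0,0],[0.065,-0.027,0,0],[0.065,-0.027,0,0],[0.065,-0.027,0,0]]' | grep -vE 'ee'
```

```text
time: 27.72
tcp_pos: [487.3, -58.5, 24.0]
ft_force: [-2.2, 2.9, 3.2]
grip_width: 8.6
gripper_force: 19.9
time: 28.38
tcp_pos: [500.7, -64.6, 23.8]
ft_force: [-3.1, 4.0, 4.2]
grip_width: 8.5
gripper_force: 20.2
```

```bash
python3 -m crank '[[0.008,0,0,0],[0.016,0,0,0],[0.02,0.001,0,0],[0.02,0.001,0,0]]' | grep -vE 'ee'; python3 -m crank '[[0,0,0,0],[0,0,0,0],[0,0,0,0],[0,0,0,0],[0,0,0,0]]' 0 | grep -vE 'ee';python3 -m crank '[[0,0,0.15,0],[0,0,0.35,0],[0,0,0.55,0],[-0.05,0,0.7,0],[-0.1,0.02,0.7,0],[-0.15,0.04,0.7,0],[-0.15,0.05,0.7,0],[-0.15,0.05,0.7,0],[-0.15,0.05,0.7,0]]' | grep -vE 'ee'
cat > btn.py <<'E'
from h import *
im,d,P=cloud('wrist'); hsv=cv2.cvtColor(im,cv2.COLOR_BGR2HSV); x,y,z=P[...,0],P[...,1],P[...,2]
for l,p,sg in (('r',(504.7,-43.1),-1),('l',(533.3,179.1),1)):
    near=np.hypot(x-p[0],y-p[1])<58
    m=near&(z>36)&(z<48)
    if m.sum()>15:
        t=m&(z>np.percentile(z[m],90)-1.2); q=P[t]; c=(q[:,:2].max(0)+q[:,:2].min(0))/2
        print(l,'peg',t.sum(),c.round(1),np.ptp(q[:,:2],axis=0).round(1),'dir',np.degrees(np.arctan2(c[1]-p[1],c[0]-p[0])).round(1),np.hypot(*(c-p)).round(1))
    m=near&(hsv[...,1]<60)&(hsv[...,2]>110)&(z>18.5)&(z<26)
    if m.sum()>50: r=cv2.minAreaRect(P[m][:,:2].astype(np.float32)); print(l,'bar',m.sum(),np.round(r[0],1),np.round(r[1],1),round(r[2],1))
cv2.imwrite('pics/btn.png',im)
E
python3 btn.py
```

```text
time: 28.72
tcp_pos: [502.2, -64.8, 23.7]
ft_force: [-8.2, 0.5, 8.9]
grip_width: 8.6
gripper_force: 20.6
time: 29.13
tcp_pos: [507.0, -65.3, 24.0]
ft_force: [-0.0, 0.3, 0.0]
grip_width: 42.7
gripper_force: 0.0
time: 29.88
tcp_pos: [475.6, -54.7, 162.7]
ft_force: [-0.3, 1.3, -0.2]
grip_width: 43.1
gripper_force: 0.0
r peg 112 [501.1 -65.3] [12.  11.8] dir -99.3 22.5
r bar 992 [505.  -35.1] [72.5 14.7] 82.4
l peg 124 [512.2 187.1] [10.5 12.2] dir 159.3 22.5
l bar 1101 [540.4 175. ] [15.3 73.5] 67.6
```

```bash
python3 -m crank '[[0.02,0.15,0,0],[0.05,0.3,0,0],[0.08,0.45,0,0],[0.11,0.6,0,0],[0.14,0.75,0,0],[0.18,0.9,0,0],[0.18,1,0,0],[0.18,1,0,0]]' | grep -E 'tcp'; python3 -m crank '[[0,0.1,-0.05,0],[0,0.2135,-0.15,0],[0,0.2135,-0.3,0],[0,0.2135,-0.45,0],[0,0.2135,-0.55,0],[0,0.2135,-0.62,0],[0,0.2135,-0.67,0],[0,0.2135,-0.7,0],[0,0.2135,-0.7,0],[0,0.2135,-0.7,0],[0,0.2135,-0.7,0]]' | grep -vE 'ee'; python3 -m crank '[[0,0,0,0],[0,0,0,0],[0,0,0,0],[0,0,0,0],[0,0,0,0],[0,0,0,0],[0,0,0,0]]' 1 20 | grep -vE 'ee'
```

```text
tcp_pos: [513.2, 148.8, 162.8]
time: 31.52
tcp_pos: [513.2, 187.7, 24.8]
ft_force: [0.9, 0.1, -0.4]
grip_width: 42.8
gripper_force: 0.0
time: 32.1
tcp_pos: [512.8, 187.9, 24.7]
ft_force: [-0.9, -0.5, 7.0]
grip_width: 8.6
gripper_force: 19.8
```

```bash
python3 -m crank '[[0.0055,0.011,0.003,0],[0.012,0.0215,0.004,0],[0.02,0.031,0.004,0],[0.029,0.04,0.004,0],[0.039,0.0475,0.004,0],[0.05,0.054,0.004,0]]' | grep -vE 'ee'; python3 -m crank '[[0.011,0.005,0,0],[0.023,0.009,0,0],[0.035,0.0115,0,0],[0.048,0.013,0,0],[0.06,0.0125,0,0],[0.072,0.011,0,0],[0.072,0.011,0,0],[0.072,0.011,0,0]]' | grep -vE 'ee'
```

```text
time: 32.6
tcp_pos: [520.0, 197.3, 24.6]
ft_force: [-4.0, -1.6, 5.4]
grip_width: 8.3
gripper_force: 20.0
time: 33.27
tcp_pos: [535.3, 201.0, 24.6]
ft_force: [-4.5, 1.8, 4.2]
grip_width: 8.4
gripper_force: 20.1
```

```bash
python3 -m crank '[[0.008,-0.001,0,0],[0.016,-0.002,0,0],[0.02,-0.003,0,0],[0.02,-0.003,0,0]]' | grep -vE 'ee'; python3 -m crank '[[0,0,0,0],[0,0,0,0],[0,0,0,0],[0,0,0,0],[0,0,0,0]]' 0 | grep -vE 'ee';python3 -m crank '[[0,0,0.15,0],[0,0,0.35,0],[0,0,0.55,0],[-0.05,-0.1,0.8,0],[-0.1,-0.25,1,0],[-0.15,-0.4,1,0],[-0.15,-0.55,1,0],[-0.15,-0.55,1,0],[-0.15,-0.55,1,0]]' | grep -vE 'ee'
python3 btn.py; python3 flush.py 2>/dev/null | grep -v before | grep wrist
```

```text
time: 33.6
tcp_pos: [539.6, 200.6, 24.6]
ft_force: [-5.3, 3.8, 3.9]
grip_width: 8.6
gripper_force: 20.1
time: 34.02
tcp_pos: [541.3, 199.9, 24.8]
ft_force: [0.4, 0.4, 0.1]
grip_width: 42.7
gripper_force: 0.0
time: 34.77
tcp_pos: [510.9, 88.4, 225.6]
ft_force: [0.3, 0.3, -1.1]
grip_width: 42.9
gripper_force: 0.0
r peg 86 [500.9 -64.9] [11.7 12.4] dir -99.8 22.1
r bar 657 [505.  -33.6] [69.3 14.2] 82.2
l peg 64 [535.  200.5] [10.5 11.5] dir 85.4 21.4
l bar 732 [531.6 169.8] [71.8 14.3] 82.6
wrist (np.int64(1781), np.int64(521), np.float64(0.24), np.float64(0.21)) (np.int64(1764), np.int64(522), np.float64(-0.02), np.float64(-0.0)) (np.int64(1775), np.int64(519), np.float64(0.03), np.float64(0.07)) (np.int64(1782), np.int64(517), np.float64(-0.02), np.float64(-0.06)) (np.int64(1790), np.int64(525), np.float64(-0.1), np.float64(-0.17)) (np.int64(1793), np.int64(528), np.float64(0.12), np.float64(0.1))
```

View pics/btn.png

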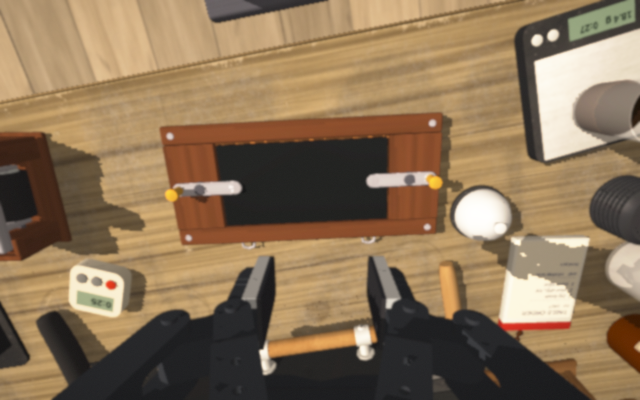

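```bash
python3 -c "
from rig import env
print(env.sign_off())"
```

```text
the job is handed in; nothing more can be done
None
```

The panel is rolled flush (within about 0.25 mm of the frame along its length, by depth camera), the roller hangs in its rest, both turn-buttons are closed over the panel's ends, and the job was handed in at about 35 s; the hand-in gave no verdict.

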